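# Electrode stand: fit the spacer sleeve and hold the arm level over the post

## Task

Set up the electrode stand: push the tall blue spacer sleeve (not the short black one) over the stand's post until it is fully home on its seat, and let go of it. Then pick up the grey electrode arm by its bar at the balance point and, keeping it level and never knocking the stand with it, hold it over the stand so that I can check the line-up: hub bore in line with the post and a couple of centimetres clear above the post's tip, black electrode head over the beaker. Finish while still holding the arm there, level and motionless; leave the beaker, the short sleeve and the bottles where they stand.

Things in the scene. Friction and masses are not known exactly. Their poses are not given: they have to be found in the camera images.
- stand: Electrode stand, fixed: dark grey foot plate, top 22 mm above the worktop, x = -44 to 218 mm, y = +-50 mm, with an upright steel post at one end and a beaker well (low grey rim 80 mm across) centred at x = 170 mm. Origin on the post's axis at worktop height; x from post to beaker, z up. Post 16 mm in diameter, its last 5 mm tapered to 10 mm; round steel seat 42 mm across at its foot
- post_seat (a point): centre of the seat's upper face on the post's axis, 28 mm above the worktop: the sleeve's underside rests here when it is fully home
- post_tip (a point): top of the post on its axis, 112 mm above the worktop, 84 mm above the seat
- sleeve_tall: tall blue spacer sleeve, loose plastic tube with two thin white bands: 60 mm high, 32 mm outside diameter, through bore 18.5 mm (post 16 mm), 60 g, standing upright. Origin: centre of its underside, z along the bore. Fully home on the post, its top is 88 mm above the worktop and the post stands 24 mm out of it
- sleeve_short: short black spacer sleeve of the same kind, 30 mm high, 32 mm outside diameter, standing upright on the worktop; not to be used. Origin: centre of its underside. The two sleeves may have changed places
- electrode_arm: grey cast-steel arm, about 0.5 kg, lying flat. Origin: axis of the hub's 18.6 mm bore at its underside; x along the bar from hub to head, z up along the bore. Hub 38 mm across, 34 high, black clamp knob on the side away from the bar (to x = -46). Bar 14 mm wide, 16 high (z = 17 to 33), clear from x = 31 to 140. Black head 43 mm across, 34 high, at x = 170. The hub is the heavy end
- balance_point (a point): the arm's balance point: on the bar's centre line, 50 mm from the bore's axis towards the head, 25 mm above the arm's underside (centre of gravity 5 mm below it); axes as the arm's
- electrode_head (a point): centre of the electrode head's underside, 170 mm from the bore's axis
- beaker: clear beaker, 62 x 56 mm across, 70 mm high, standing loose in the well of the stand with its rim 92 mm above the worktop; origin: centre of its underside
- buffer_bottle: translucent bottle with blue cap, 48 mm across, 109 mm high, bystander; origin: centre of its underside
- media_bottle: glass bottle with orange cap, 60 mm across, 118 mm high, bystander; origin: centre of its underside
- sample_bottle_a: small sample bottle with black cap, 25 mm across, 76 mm high, bystander; origin: centre of its underside
- sample_bottle_b: another such sample bottle with black cap, 25 mm across, 76 mm high, bystander; origin: centre of its underside
Things that resemble listed ones, but are neither listed nor needed, are in the scene too. Leave any turquoise look-alike of the beaker alone.

How it is judged:
By the outcome, as a careful person would: the job done as asked, in the order asked, and still so for the second after the job is handed in, while the arm keeps its last pose, push and grip.
It also fails if it takes over 62 s, if anything falls off the work surface, if the arm or the gripper's body presses on something with over 40 N, if the wrist force passes 120 N, or if a joint passes its speed limit or range.

## Robot

A 6-joint arm with a two-finger parallel gripper is mounted at the origin on a cart in front of the work surface, level with it; the furniture and walls round the work are solid. World frame = base frame: x ahead of the robot, y to its left, z up, the work surface at z = 0. Lengths are in m, angles in rad, forces in N, time in s.
With the tool pointing down it reaches from about 0.375 to 0.9 m from the base axis. Payload 3.1 kg.
Tool frame: the origin (TCP) lies on the centre line of the jaws, within the pads' length; the fingertips stand 8 mm ahead of it and the grasp point (between the pads) lies 11 mm behind it; z points along the fingers, y is the line along which they close (so a half turn about z gives the same grasp; the last joint's range is limited). The gripper opens to 85 mm and grips with 20 to 120 N. Pads are 22 mm wide; open, the fingers measure 114 mm over their backs; the gripper's body (76 mm by 85 mm) begins 54 mm behind the grasp point. The pads swing forward as they close: fully open they stand 13 mm farther back than shut.
Start: joints at [0.967, 0.527, 1.433, -0, 1.181, -0.178], TCP at [0.258, 0.569, 0.239] pointing down, gripper open.
Joint ranges: [-3.08, 3.08], [-0.75, 2.2], [0.22, 2.44], [-1.43, 4.57], [0, 2.65], [-2.85, 2.85]. Speed limits (rad/s): [2.79, 2.79, 3.14, 3.14, 3.14, 3.14].

## Interface

Orientations are given as a unit quaternion [x, y, z, w].
In Python, from station import * gives the robot as it stands.
- The arm moves only by the tool play_rows, never from a script. Its argument "rows" is a list of rows, each a list of 3 entries, a list of its own where there are three numbers: the turn, a rotation vector about the tool's x, y, z in degrees, then the shift along the tool's x, y, z in mm, then the closure, from 0 (fully open) to 1 (shut). In form: [[[ax, ay, az], [dx, dy, dz], jaw], ...]. A call has 1 to 12 rows; each row shifts and turns the commanded pose from where the row before left it, along the tool's axes as they then stand; what a row does not reach is not made up. A row lasts 1/12 s, in which the tool goes at most 41.7 mm and 7.16 degrees, less where a joint would pass 70% of its speed; a pose out of reach is approached as far as the arm can. A call with a gripper value outside its range is refused whole. The fingers move at their own pace and stop on an object; "grip_force" is the grip in N (left out, the last holds). Time passes only in rows, so rows that do not move let the fingers close. It gives the time, the measured TCP pose, the force, the opening and the grip force at its end, in the units of the state.
- sense(): the state, without advancing time (a new reading comes with each control period).
- snapshot(name): name is "scene" or "top"; returns (picture, depth): 400x640x3 uint8, red, green, blue; 400x640 float32, m along the optical axis (not along the pixel's ray), 0 where there is no reading.
- get_calibration(name): a dict with "vfov" (degrees; the focal length in pixels is half the picture's height over the tangent of half this angle, whatever the lens; pixels are square), "cx", "cy" (the principal point, pixels), "k1" (the pictures are not rectified: a ray, as slopes to the right and down, at radius r is drawn at 1 + k1 r^2 times it, then the intrinsics apply), "xyz" and "attitude" of the camera in the world. Camera axes: x right, y down, z forward; pixel columns grow to the right and rows downward; lengths in m; the calibration is good to about 2 mm. A picture is of the moment at which its call begins. get_calibration takes no time and is no camera call.
- sign_off(): hands the job in; it is judged then, once.
The state is a dict: "t": time; "q": joint angles; "qd": joint speeds; "tau": joint torques, N m; "tcp_pos": TCP position; "tool_rot": TCP orientation; "force": force on the tool from outside, world axes, zero at the start; "ft_torque": the same for the moment, N m; "finger_gap": opening from 0.0 (shut) to 1.0 (fully open); "gripper_force": force on a finger pad.
Only numpy, scipy, OpenCV 4.12 (cv2) and the standard library are available. Lean on these libraries where they do the work, as an engineer would, in place of code of your own. Each camera call takes 0.05 s, during which the arm holds its last target. There are 200 camera calls.

## Working session

There is one attempt and no reset: what is moved stays moved. The work goes in short steps, Python scripts to look and compute and a tool call to move; the robot and the scene stay as the last step left them, time stands still between calls to the robot, and variables do not carry over. Pictures are saved under pics/ and viewed, at most 10 in all, crops included, and the job is handed in when it is done.

Besides the shell and the picture viewer there is one more tool, called after "Call:" by a JSON object that holds its "op" and its "data", one argument or row to a line. play_rows: Moves the arm, as the interface text tells. Its arguments: {"type":"object","properties":{"rows":{"type":"array","items":{"type":"array"}},"grip_force":{"type":"number"}},"required":["rows"]}

```bash
mkdir -p pics; ls
cat > h.py <<'E'
from station import *
import numpy as np, cv2
from scipy.spatial.transform import Rotation as R
def cal(n):
    c=get_calibration(n); f=200/np.tan(np.radians(c['vfov'])/2); return c,f
def rot(c):
    a=np.array(c['attitude'],float)
    return R.from_quat(a).as_matrix() if a.size==4 else (a.reshape(3,3) if a.size==9 else None)
def rays(n,u,v):
    c,f=cal(n); K=np.array([[f,0,c['cx']],[0,f,c['cy']],[0,0,1.]])
    p=np.stack([np.atleast_1d(u),np.atleast_1d(v)],-1).astype(float).reshape(-1,1,2)
    s=cv2.undistortPoints(p,K,np.array([c['k1'],0,0,0,0.])).reshape(-1,2)
    d=np.c_[s,np.ones(len(s))]
    return np.array(c['xyz']),d@rot(c).T
def onplane(n,u,v,z):
    o,d=rays(n,u,v); return o+d*((z-o[2])/d[:,2])[:,None]
def cloud(n,depth,m):
    v,u=np.nonzero(m&(depth>0)); o,d=rays(n,u,v); return o+d*depth[v,u][:,None],u,v
def proj(n,P):
    c,f=cal(n); P=(np.atleast_2d(P)-c['xyz'])@rot(c); s=P[:,:2]/P[:,2:]
    r=(s**2).sum(1,keepdims=True); return s*(1+c['k1']*r)*f+[c['cx'],c['cy']]
E
python3 - <<'E'
from h import *
for n in("scene","top"):
    print(n,get_calibration(n)); p,d=snapshot(n); np.savez(f'pics/{n}0.npz',p=p,d=d); cv2.imwrite(f'pics/{n}0.png',p[:,:,::-1])
print(sense())
E
```

```text
pics
scene {'vfov': 45.179741548965694, 'cx': 317.6890924258942, 'cy': 206.09086933383753, 'k1': 0.01749841984199814, 'xyz': array([-0.41817558, -0.7274412 ,  0.66256073]), 'attitude': array([ 0.76431337, -0.36080422,  0.24238172, -0.47633653])}
top {'vfov': 44.733695212605895, 'cx': 314.0865943851463, 'cy': 209.2330298255549, 'k1': 0.012698732131338559, 'xyz': array([ 0.30183943, -0.04569424,  1.68725841]), 'attitude': array([-0.69757256,  0.71318478, -0.04198951,  0.05474374])}
{'t': 0.1, 'q': array([ 9.66487703e-01,  5.28407876e-01,  1.43378066e+00,  9.19342526e-06,
        1.18140513e+00, -1.78494336e-01]), 'qd': array([ 0.00046592, -0.00088169, -0.00377855,  0.00122251,  0.00172253,
        0.00017954]), 'tau': array([-1.00763125e-03, -4.43305171e+01, -1.78585678e+01, -2.46439167e-04,
        3.86791697e-03, -2.27881650e-06]), 'tcp_pos': array([0.25776629, 0.56867459, 0.23840809]), 'tool_rot': array([ 2.11303896e-01,  9.77419901e-01, -9.23223049e-04, -3.85607371e-04]), 'force': array([-0.41590174,  0.25897757, -0.73236004]), 'ft_torque': array([ 0.05322275,  0.02545742, -0.00241699]), 'gripper_force': 0.0, 'finger_gap': 1.0002649532430103}
```

View pics/scene0.png

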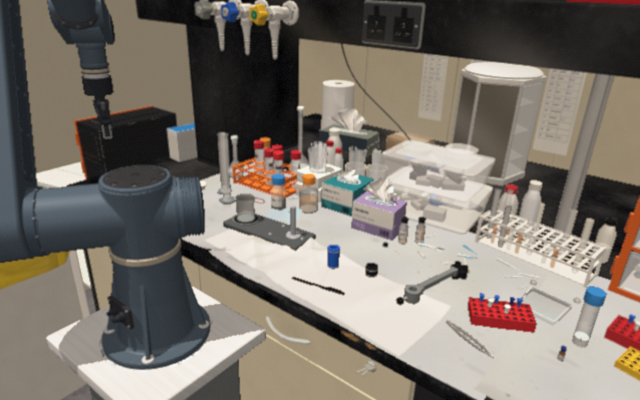

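View pics/top0.png

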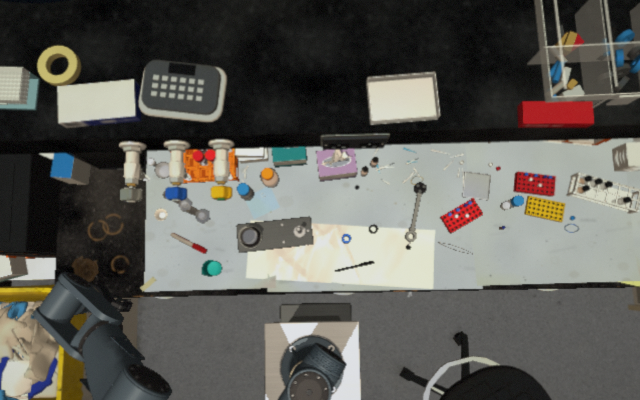

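Scene: the tall blue sleeve is at (333,256) and the short black one at (372,269). The stand post is at (293,220), the beaker at (245,207), the arm hub at (410,295) and its head at (461,268). In the top view these are at (346,239), (373,229), (300,232), (250,236), (410,237) and (420,187). Look-alikes are the turquoise beaker, top (211,268), and the blue tube cap, scene (594,297).

Run:
```python
from h import *
S=np.load('pics/scene0.npz'); T=np.load('pics/top0.npz')
a=cv2.resize(S['p'][185:325,215:485],None,fx=2.9,fy=2.9,interpolation=cv2.INTER_CUBIC)
b=cv2.resize(T['p'][170:260,225:435],None,fx=3.7,fy=3.7,interpolation=cv2.INTER_CUBIC)[:190*2]
w=780; f=lambda x:cv2.resize(x,(w,int(x.shape[0]*w/x.shape[1])))
a=cv2.resize(a,(520,270)); 
im=np.vstack([cv2.resize(S['p'][190:310,225:475],(700,336),interpolation=3),cv2.resize(T['p'][178:262,230:430],(600,252),interpolation=3) if 0 else cv2.copyMakeBorder(cv2.resize(T['p'][178:260,230:430],(634,260),interpolation=3),0,0,0,66,0)])
cv2.imwrite('pics/crop1.png',im[:,:,::-1])
for n,D,box in(("scene",S,(225,190,475,310)),("top",T,(230,178,430,262))):
    p,d=D['p'],D['d']; hsv=cv2.cvtColor(p,cv2.COLOR_RGB2HSV); roi=np.zeros(d.shape,bool); roi[box[1]:box[3],box[0]:box[2]]=1
    P,u,v=cloud(n,d,roi); h,s,val=hsv[v,u].T.astype(int)
    tb=(P[:,2]<.008); print(n,'table z',np.median(P[tb,2]), len(P))
    bl=(h>95)&(h<130)&(s>120)&(P[:,0]<.6)
    q=P[bl]; print('blue',bl.sum(),q.mean(0),q.min(0),q.max(0),u[bl].mean(),v[bl].mean(), 'top',q[q[:,2]>.05].mean(0))
    np.savez(f'pics/c_{n}.npz',P=P,u=u,v=v,hsv=hsv[v,u])
    m=(P[:,2]>.015); 
    L=np.zeros(d.shape,np.uint8); L[v[m],u[m]]=1
    k,lab,st,ce=cv2.connectedComponentsWithStats(L)
    for i in range(1,k):
        if st[i,4]>12:
            q=P[lab[v,u]==i]; print(i,st[i],ce[i].round(1),q.min(0).round(3),q.max(0).round(3))
```

```text
scene table z 0.0009355103794258524 29873
blue 211 [ 0.41705484 -0.12998092  0.03915086] [ 0.24468292 -0.14158657 -0.0193447 ] [ 0.43969036 -0.06542572  0.06051041] 331.90995260663504 256.1943127962085 top [ 0.4251654  -0.1270235   0.05657501]
1 [225 190   6   9  51] [227.5 193.8] [0.506 0.356 0.016] [0.531 0.372 0.045]
2 [271 190  15  18 244] [278.  197.7] [0.565 0.189 0.015] [0.607 0.228 0.069]
3 [ 296  190  179   50 5753] [397.6 207.8] [ 0.609 -0.329  0.015] [0.896 0.237 0.142]
4 [ 225  194   91   56 2082] [267.8 224.7] [ 0.387 -0.024  0.015] [0.506 0.251 0.112]
5 [248 238  11   9  63] [252.8 241.9] [0.348 0.081 0.015] [0.387 0.113 0.019]
11 [308 245  33  22 325] [329.6 254.1] [ 0.407 -0.143  0.015] [ 0.47  -0.041  0.061]
16 [395 261  73  44 795] [432. 282.] [ 0.384 -0.408  0.015] [ 0.615 -0.328  0.036]
17 [365 263  13  11 127] [371.1 268. ] [ 0.441 -0.237  0.015] [ 0.474 -0.205  0.032]
19 [469 297   6  13  70] [471.6 302.8] [ 0.459 -0.481  0.016] [ 0.503 -0.454  0.028]
top table z 0.001673712239877334 16749
blue 114 [0.54189722 0.11691114 0.09469235] [ 0.41305838 -0.13693707  0.0
[... 156 characters left out ...]
] [0.551 0.183 0.015] [0.646 0.272 0.485]
2 [261 178  19  11 148] [270.2 181.8] [0.611 0.103 0.015] [0.642 0.159 0.12 ]
3 [319 178  24   3  51] [328.5 178.7] [ 0.63  -0.118  0.015] [ 0.641 -0.037  0.064]
5 [237 183  17  18 218] [245.2 191.4] [0.569 0.191 0.019] [0.614 0.237 0.12 ]
6 [405 182  22  68 426] [415.3 212.4] [ 0.387 -0.406  0.015] [ 0.619 -0.328  0.044]
7 [230 187   3  12  30] [230.9 192.5] [0.486 0.162 0.574] [0.511 0.168 0.586]
20 [ 237  217  106   45 2463] [280.2 235.2] [ 0.356 -0.113  0.015] [0.506 0.25  0.12 ]
23 [369 224  10  10  54] [373.4 228.8] [ 0.444 -0.235  0.017] [ 0.475 -0.204  0.041]
39 [342 234  10  11  67] [346.2 238.5] [ 0.41  -0.14   0.016] [ 0.444 -0.11   0.066]
```

View pics/crop1.png

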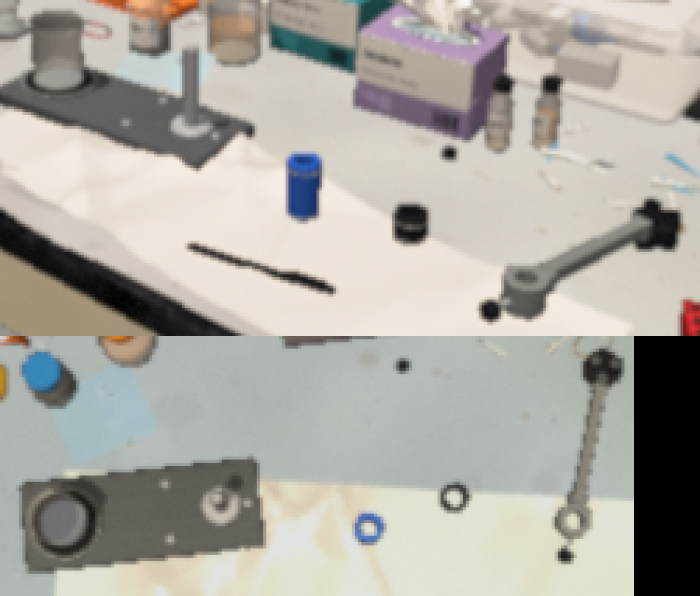

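Run:
```python
from h import *
def circ(q):
    A=np.c_[2*q[:,:2],np.ones(len(q))]; s=np.linalg.lstsq(A,(q[:,:2]**2).sum(1),rcond=None)[0]
    return s[:2],np.sqrt(s[2]+s[0]**2+s[1]**2)
T=np.load('pics/c_top.npz');S=np.load('pics/c_scene.npz')
def sel(D,x0,x1,y0,y1,z0,z1):
    P=D['P'];m=(P[:,0]>x0)&(P[:,0]<x1)&(P[:,1]>y0)&(P[:,1]<y1)&(P[:,2]>z0)&(P[:,2]<z1);return P[m],D['u'][m],D['v'][m]
def show(name,q):
    p=q[0];print(name,len(p),p.mean(0).round(4),'mid',((p.min(0)+p.max(0))/2).round(4),'ext',np.ptp(p,0).round(3))
show('sl top',sel(T,.39,.46,-.16,-.09,.045,.08)); q=sel(S,.39,.46,-.16,-.09,.01,.053); show('sl sc',q); print(circ(q[0]))
show('short top',sel(T,.42,.5,-.26,-.18,.02,.05)); q=sel(S,.42,.5,-.26,-.18,.006,.026); print(circ(q[0]))
q=sel(S,.38,.5,-.03,.06,.045,.105); show('post sc',q); print(circ(q[0]))
d=q[0].mean(0)[:2]-np.array(get_calibration('scene')['xyz'])[:2]; d/=np.linalg.norm(d); print('post axis from mean',q[0].mean(0)[:2]+d*8*.785/1000)
show('post top',sel(T,.38,.5,-.03,.06,.095,.13))
# well/beaker
q=sel(T,.36,.5,.12,.26,.07,.11);show('beaker top',q)
q=sel(S,.36,.5,.12,.26,.04,.085);show('beaker sc',q)
# plate
q=sel(T,.33,.52,-.06,.26,.015,.024);show('plate',q);r=cv2.minAreaRect((q[0][:,:2]*1000).astype(np.float32));print(r,cv2.boxPoints(r))
q=sel(S,.33,.52,-.06,.26,.019,.024);show('plate',q);r=cv2.minAreaRect((q[0][:,:2]*1000).astype(np.float32));print(r,cv2.boxPoints(r))
for n,D in(('T',T),('S',S)):
    q=sel(D,.36,.65,-.43,-.31,.024,.06)
    show('arm',q); p=q[0][:,:2]; 
    bar=p[(p[:,0]>.46)&(p[:,0]<.56)]; vx,vy,x0,y0=cv2.fitLine((bar*1000).astype(np.float32),cv2.DIST_HUBER,0,.01,.01).ravel(); 
    if vx<0: vx,vy=-vx,-vy
    t=(p*1000-[x0,y0])@[vx,vy]; s=(p*1000-[x0,y0])@[-vy,vx]; print(vx,vy,np.degrees(np.arctan2(vy,vx)),x0,y0)
    for a in range(-120,130,10):
        m=(t>=a)&(t<a+10); 
        if m.sum(): print(a,m.sum(),s[m].min().round(1),s[m].max().round(1), np.median(q[0][m,2]).round(4))
    print(t.min(),t.max())
for n,p in (('top',[.427,-.125,.06]),):print(proj(n,p))
```

```text
sl top 51 [ 0.4267 -0.1252  0.0597] mid [ 0.4266 -0.125   0.058 ] ext [0.027 0.03  0.016]
sl sc 196 [ 0.4189 -0.1299  0.0321] mid [ 0.4262 -0.1162  0.0315] ext [0.038 0.052 0.043]
(array([ 0.4311673 , -0.11955785]), np.float64(0.021089389060525134))
short top 52 [ 0.4586 -0.2192  0.0296] mid [ 0.4594 -0.2194  0.0307] ext [0.031 0.032 0.021]
(array([ 0.44953326, -0.22305333]), np.float64(0.015960339338982298))
post sc 118 [0.4514 0.0303 0.0754] mid [0.4517 0.0315 0.0756] ext [0.015 0.019 0.059]
(array([0.45282423, 0.03144891]), np.float64(0.005755146615540054))
post axis from mean [0.45611768 0.03439985]
post top 21 [0.4557 0.0331 0.1098] mid [0.456  0.0341 0.1077] ext [0.014 0.014 0.025]
beaker top 77 [0.444  0.2053 0.0867] mid [0.4416 0.2011 0.0837] ext [0.054 0.061 0.027]
beaker sc 339 [0.4344 0.1965 0.0659] mid [0.4412 0.2029 0.0624] ext [0.056 0.061 0.045]
plate 1489 [0.4388 0.096  0.0199] mid [0.434  0.0952 0.0195] ext [0.159 0.31  0.009]
((433.6648864746094, 95.47673034667969), (311.43212890625, 155.44537353515625), 88.61250305175781) [[352.1945  -58.3117 ]
 [507.59427 -62.0756
[... 1095 characters left out ...]
3677  0.0302] ext [0.228 0.08  0.012]
0.97126776 -0.23798946 -13.767905 510.11072 -369.2194
-120 3 0.7 2.9 0.0251
-110 6 -1.9 7.1 0.0294
-100 65 -15.2 17.3 0.0316
-90 36 -16.1 23.0 0.0329
-80 48 -14.6 18.7 0.0323
-70 20 -7.7 12.2 0.0327
-60 26 -7.2 12.3 0.0315
-50 21 -5.2 10.4 0.0314
-40 23 -4.1 10.8 0.0317
-30 18 -3.0 8.8 0.0316
-20 22 -3.4 12.9 0.0316
-10 22 -4.8 10.2 0.0319
0 20 -4.1 11.3 0.0313
10 21 -5.1 11.8 0.0318
20 18 -4.6 8.2 0.0319
30 19 -2.6 8.4 0.0314
40 16 -2.9 8.8 0.0321
50 20 -3.0 9.1 0.031
60 23 -10.9 10.8 0.0323
70 27 -15.6 20.5 0.0276
80 54 -16.9 22.7 0.0289
90 39 -17.0 23.7 0.0309
100 11 -7.3 19.2 0.0309
-127.40909718717441 104.60378023862712
[[346.46345337 237.886107  ]]
```

Everything fits its known size: bore to head measures about 172 mm, post to beaker about 170 mm, heights match. I pick the blue sleeve at top (346,239), because it is 60 mm high while the black one is only 30 mm. Moving now.

Call:
{"op": "play_rows", "data": {
  "rows": [
    [[0,0,0],[-23.5,-23.1,1.5],0],
    [[0,0,0],[-23.5,-23.1,1.5],0],
    [[0,0,0],[-23.5,-23.1,1.5],0],
    [[0,0,0],[-23.5,-23.1,1.5],0],
    [[0,0,0],[-23.5,-23.1,1.5],0],
    [[0,0,0],[-23.5,-23.1,1.5],0],
    [[0,0,0],[-23.5,-23.1,1.5],0],
    [[0,0,0],[-23.5,-23.1,1.5],0],
    [[0,0,0],[-23.5,-23.1,1.5],0],
    [[0,0,0],[-23.5,-23.1,1.5],0],
    [[0,0,0],[-23.5,-23.1,1.5],0],
    [[0,0,0],[-23.5,-23.1,1.5],0]
  ]
}}

```text
t: 1.1
tcp_pos: [0.4005, 0.1987, 0.2211]
tool_rot: [0.211, 0.977, -0.0, -0.0]
force: [2.0, 0.7, -0.4]
finger_gap: 0.999
gripper_force: 0.0
```

Call:
{"op": "play_rows", "data": {
  "rows": [
    [[0,0,0],[-15.9,-28.5,1],0],
    [[0,0,0],[-15.9,-28.5,1],0],
    [[0,0,0],[-15.9,-28.5,1],0],
    [[0,0,0],[-15.9,-28.5,1],0],
    [[0,0,0],[-15.9,-28.5,1],0],
    [[0,0,0],[-15.9,-28.5,1],0],
    [[0,0,0],[-15.9,-28.5,1],0],
    [[0,0,0],[-15.9,-28.5,1],0],
    [[0,0,0],[-15.9,-28.5,1],0],
    [[0,0,0],[-15.9,-28.5,1],0]
  ]
}}

```text
t: 1.93
tcp_pos: [0.4271, -0.1265, 0.2111]
tool_rot: [0.211, 0.977, 0.0, -0.0]
force: [0.5, -0.3, -0.5]
finger_gap: 0.999
gripper_force: 0.0
```

Call:
{"op": "play_rows", "data": {
  "rows": [
    [[0,0,6.6],[0,0,3],0],
    [[0,0,6.6],[0,0,3],0],
    [[0,0,6.6],[0,0,3],0],
    [[0,0,6.6],[0,0,3],0],
    [[0,0,6.6],[0,0,3],0],
    [[0,0,6.6],[0,0,3],0],
    [[0,0,6.6],[0,0,3],0],
    [[0,0,6.6],[0,0,3],0],
    [[0,0,6.6],[0,0,3],0],
    [[0,0,0],[0,0,3],0],
    [[0,0,0],[0,0,0],0]
  ]
}}

```text
t: 2.85
tcp_pos: [0.4271, -0.1247, 0.1807]
tool_rot: [0.667, 0.745, -0.0, -0.001]
force: [0.3, 0.4, 0.0]
finger_gap: 0.997
gripper_force: 0.0
```

```bash
cat >> h.py <<'E'
def to(pos=None,yawy=None,s=None):
    "tool-frame shift (mm) to a world pos; attitude error and yaw of tool y"
    s=s or sense(); M=R.from_quat(s['tool_rot']).as_matrix()
    print('t %.2f'%s['t'],'tcp',(s['tcp_pos']*1000).round(1),'yaw_y %.2f'%np.degrees(np.arctan2(M[1,1],M[0,1])),'z',M[:,2].round(4),'F',s['force'].round(1),'T',s['ft_torque'].round(2),'gap %.3f'%s['finger_gap'],'gf %.1f'%s['gripper_force'])
    if pos is not None: print(' shift',(M.T@(np.array(pos)-s['tcp_pos'])*1000).round(1))
    if yawy is not None:
        a=np.radians(yawy); Y=np.array([np.cos(a),np.sin(a),0]); Z=np.array([0,0,-1.]); D=np.c_[np.cross(Y,Z),Y,Z]
        print(' turn',np.degrees(R.from_matrix(M.T@D).as_rotvec()).round(2))
E
python3 -c "
from h import *
to([.4267,-.1252,.034],6)"
```

```text
t 2.85 tcp [ 427.1 -124.7  180.7] yaw_y 6.37 z [-1.4e-03  8.0e-04 -1.0e+00] F [0.3 0.4 0. ] T [ 0.02 -0.01 -0.01] gap 0.997 gf 0.0
 shift [ -0.6  -0.2 146.7]
 turn [-0.07 -0.05  0.37]
```

Call:
{"op": "play_rows", "data": {
  "rows": [
    [[0,0,0],[0,0,20],0],
    [[0,0,0],[0,0,20],0],
    [[0,0,0],[0,0,20],0],
    [[0,0,0],[0,0,20],0],
    [[0,0,0],[0,0,20],0],
    [[0,0,0],[0,0,20],0],
    [[0,0,0],[0,0,13],0],
    [[0,0,0],[0,0,9],0],
    [[0,0,0],[0,0,5],0],
    [[0,0,0],[0,0,0],0]
  ]
}}

```text
t: 3.68
tcp_pos: [0.4274, -0.1249, 0.0336]
tool_rot: [0.667, 0.745, -0.0, -0.001]
force: [-0.9, 0.7, 1.2]
finger_gap: 0.999
gripper_force: 0.0
```

Call:
{"op": "play_rows", "data": {
  "rows": [
    [[0,0,0],[0,0,0],0.5],
    [[0,0,0],[0,0,0],0.7],
    [[0,0,0],[0,0,0],0.8],
    [[0,0,0],[0,0,0],0.9],
    [[0,0,0],[0,0,0],1],
    [[0,0,0],[0,0,0],1],
    [[0,0,0],[0,0,0],1],
    [[0,0,0],[0,0,0],1]
  ],
  "grip_force": 25
}}

```text
t: 4.35
tcp_pos: [0.4279, -0.1252, 0.035]
tool_rot: [0.668, 0.744, 0.0, 0.001]
force: [0.3, -0.2, 6.0]
finger_gap: 0.362
gripper_force: 25.2
```

Call:
{"op": "play_rows", "data": {
  "rows": [
    [[0,0,0],[0,0,-10],1],
    [[0,0,0],[0,0,-15],1],
    [[0,0,0],[0,0,-20],1],
    [[0,0,0],[0,0,-20],1],
    [[0,0,0],[0,0,-20],1],
    [[0,0,0],[0,0,-15],1],
    [[0,0,0],[0,0,-10],1],
    [[0,0,0],[0,0,-5],1],
    [[0,0,0],[0,0,0],1]
  ]
}}

```text
t: 5.1
tcp_pos: [0.4279, -0.1252, 0.1502]
tool_rot: [0.668, 0.744, 0.0, 0.001]
force: [0.5, 0.1, -1.1]
finger_gap: 0.364
gripper_force: 25.0
```

```bash
python3 -c "
from h import *
to([.456,.034,.155],6)"
```

```text
t 5.10 tcp [ 427.9 -125.2  150.2] yaw_y 6.21 z [ 0.002  -0.0012 -1.    ] F [ 0.5  0.1 -1.1] T [-0.    0.01  0.02] gap 0.364 gf 25.0
 shift [155.2  45.1  -4.9]
 turn [0.1  0.08 0.21]
```

Call:
{"op": "play_rows", "data": {
  "rows": [
    [[0,0,0],[0,0,-8],1],
    [[0,0,0],[10,3,-7],1],
    [[0,0,0],[20,6,0],1],
    [[0,0,0],[25,7,0],1],
    [[0,0,0],[30,9,0],1],
    [[0,0,0],[30,9,0],1],
    [[0,0,0],[20,6,0],1],
    [[0,0,0],[12,3,0],1],
    [[0,0,0],[8,2,0],1],
    [[0,0,0],[0,0,0],1],
    [[0,0,0],[0,0,0],1]
  ]
}}

```text
t: 6.02
tcp_pos: [0.4553, 0.0343, 0.1642]
tool_rot: [0.667, 0.745, -0.0, -0.0]
force: [1.1, -0.3, -0.3]
finger_gap: 0.358
gripper_force: 25.0
```

```bash
cat > m.py <<'E'
from h import *
import sys
tag=sys.argv[1]
to([.456,.034,.165],6)
for n,b in(("scene",(225,150,345,250)),("top",(270,200,330,260))):
    p,d=snapshot(n); np.savez(f'pics/{n}{tag}.npz',p=p,d=d)
    cv2.imwrite(f'pics/{tag}{n}.png',cv2.resize(p[b[1]:b[3],b[0]:b[2]],None,fx=6,fy=6,interpolation=3)[:,:,::-1] if n=='scene' else p)
p,d=(np.load(f'pics/scene{tag}.npz')[k] for k in 'pd')
hsv=cv2.cvtColor(p,cv2.COLOR_RGB2HSV); roi=np.zeros(d.shape,bool); roi[130:260,225:345]=1
P,u,v=cloud('scene',d,roi); h,s,_=hsv[v,u].T.astype(int)
bl=(h>100)&(h<130)&(s>130)&(abs(P[:,0]-.456)<.04)&(abs(P[:,1]-.034)<.04)
print('blue',bl.sum(),P[bl].min(0).round(3),P[bl].max(0).round(3))
# per-row midline (left/right edges) of sleeve and post
for name,m in(('sleeve',bl),('post',(P[:,2]<.104)&(P[:,2]>.035)&(np.hypot(P[:,0]-.452,P[:,1]-.03)<.014)&~bl)):
    r=[(y,(u[m&(v==y)].min()+u[m&(v==y)].max())/2,np.ptp(u[m&(v==y)])+1) for y in np.unique(v[m])]
    print(name,[(int(a),float(b),int(c)) for a,b,c in r])
E
python3 m.py a
```

```text
t 6.02 tcp [455.3  34.3 164.2] yaw_y 6.27 z [-6.e-04 -2.e-04 -1.e+00] F [ 1.1 -0.3 -0.3] T [0.05 0.01 0.02] gap 0.358 gf 25.0
 shift [-0.4  0.7 -0.8]
 turn [-0.03  0.01  0.27]
blue 140 [0.424 0.015 0.137] [0.472 0.045 0.201]
sleeve [(177, 294.5, 4), (178, 295.0, 7), (179, 295.0, 7), (180, 295.5, 6), (181, 291.0, 15), (182, 290.5, 14), (184, 297.5, 2), (185, 296.0, 5), (186, 295.5, 6), (187, 295.5, 6), (188, 295.0, 5), (189, 295.0, 5), (190, 295.0, 5), (191, 295.0, 5), (192, 295.0, 5), (193, 295.0, 5), (194, 294.0, 7), (195, 292.5, 10), (196, 292.5, 10), (197, 292.5, 10), (198, 292.5, 10), (199, 292.0, 5), (200, 291.5, 2)]
post [(209, 290.0, 1), (210, 292.5, 6), (211, 292.5, 6), (212, 292.5, 6), (213, 292.5, 6), (214, 292.5, 6), (215, 292.5, 6), (216, 292.5, 6), (217, 292.5, 6), (218, 292.5, 6), (219, 292.5, 6), (220, 292.5, 6), (221, 292.5, 6), (222, 292.5, 6), (223, 292.5, 6), (224, 292.5, 6), (225, 292.5, 6), (226, 292.5, 6), (227, 292.5, 6), (228, 292.5, 6), (229, 292.5, 6), (230, 292.5, 6), (231, 292.5, 6), (232, 293.0, 3)]
```

View pics/ascene.png

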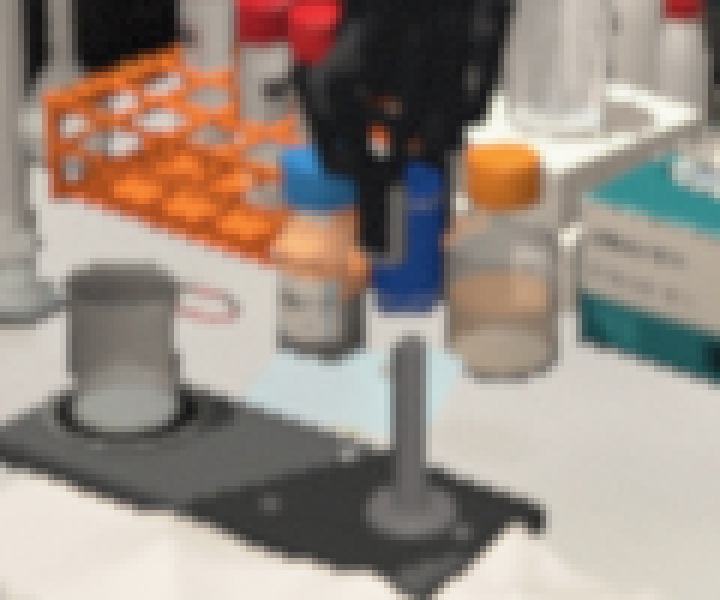

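```bash
cat > m2.py <<'E'
from h import *
import sys
tag=sys.argv[1]; zb=float(sys.argv[2])
c=np.array(get_calibration('scene')['xyz'])
print('vert line u',proj('scene',[[.456,.034,z] for z in(.05,.08,.11,zb,zb+.03)]).round(2).tolist())
p,d=(np.load(f'pics/scene{tag}.npz')[k] for k in 'pd')
hsv=cv2.cvtColor(p,cv2.COLOR_RGB2HSV); roi=np.zeros(d.shape,bool); roi[130:260,225:345]=1
P,u,v=cloud('scene',d,roi); h,s,_=hsv[v,u].T.astype(int)
bl=(h>100)&(h<130)&(s>130)&(abs(P[:,0]-.456)<.04)&(abs(P[:,1]-.034)<.04)
dv=np.array([.456,.034])-c[:2]; dv/=np.linalg.norm(dv); n=np.array([-dv[1],dv[0]])
po=(P[:,2]<.104)&(P[:,2]>.04)&(np.hypot(P[:,0]-.452,P[:,1]-.03)<.014)&~bl
for nm,m,r in(('sleeve low',bl&(P[:,2]<zb+.022)&(P[:,2]>zb+.003),16),('post',po,8)):
    q=(P[m][:,:2]-[.456,.034])*1000; a=q@dv; b=q@n
    mid=(b.min()+b.max())/2; k=abs(b-mid)<r*.8; ax=(a[k]+np.sqrt(r*r-(b[k]-mid)**2)); print(nm,m.sum(),'lat mid %.1f mean %.1f width %.1f'%(mid,b.mean(),np.ptp(b)),'depth axis median %.1f sd %.1f'%(np.median(ax),ax.std()))
print('dv',dv,'n',n)
E
python3 m2.py a .130
python3 - <<'E'
from h import *
T=np.load('pics/topa.npz'); roi=np.zeros((400,640),bool); roi[205:260,270:330]=1
P,u,v=cloud('top',T['d'],roi)
for i in range(222,244): print(i,' '.join('%3d'%(T['d'][i,j]*0+ P[(u==j)&(v==i),2][0]*1000 if ((u==j)&(v==i)).any() else -1) for j in range(288,314)))
E
```

```text
vert line u [[292.58, 226.39], [292.63, 216.53], [292.68, 206.48], [292.71, 199.67], [292.76, 189.28]]
sleeve low 48 lat mid 0.6 mean 0.6 width 23.5 depth axis median -1.1 sd 2.2
post 128 lat mid 0.2 mean 0.3 width 13.7 depth axis median 0.1 sd 2.2
dv [0.75405491 0.65681139] n [-0.65681139  0.75405491]
222 486 485 486 487 490 488 485 487 484 490 486 488 487 484 488 490 491 524 525 523 523 522 526 521 486 484
223 485 484 487 482 484 485 484 484 486 484 486 484 486 489 487 491 487 528 527 529 524 524 525 521 485 479
224 481 484 483 480 485 483 483 487 483 482 481 481 483 487 487 485 487 527 529 530 529 526 528 514 487 477
225 485 483 482 482 482 485 485 486 485 489 484 485 486 481 483 486 484 531 532 533 528 535 528 508 487 483
226 481 476 478 482 479 479 479 480 483 482 479 487 481 480 482 482 483 537 532 532 533 536 531 499 476 479
227 478 473 473 478 478 478 481 475 479 481 477 479 484 480 481 484 535 534 533 534 536 536 533 489 483 472
228 472 475 477 475 478 476 472 480 473 477 476 477 477 478 477 480 537 541 539 537 535 538 535 482 479 468
229 470 470 468 472 471 473 470 475 472 
[... 879 characters left out ...]
  28 559 561 561 558 562 554 556 516 457  23  20  18
238 568 567 565 569 566  25 270 266 263 264 268 270 267 219 565 566 565 562 560 559 560 508 448  20  25  14
239 573 571 573 568 568 569 568 567 567 565 263 254 214 227 568 564 568 563 566 566 550 503  22  29  23  16
240 575 573 575 574 569 568 571 571 571 565 565 562 230 233 570 567 565 566 568 565 548 488  22  15  22  16
241 582 574 574 579 572 571 570 569 572 567 562 568 564 569 574 570 574 568 567 570 536 483  22  25  20  11
242 584 577 578 575 573 573 571 572 570 567 568 568 570 574 572 572 571 568 574 573 531 473  16  22  20  23
243 598 595 583 580 575 574 577 575 569 570 566 567 565 574 572 572 571 576 573 571 522 467  29  18  22  22
```

Call:
{"op": "play_rows", "data": {
  "rows": [
    [[0,0,0],[0.4,1.2,0],1],
    [[0,0,0],[0,0,6],1],
    [[0,0,0],[0,0,6],1],
    [[0,0,0],[0,0,4],1],
    [[0,0,0],[0,0,3],1],
    [[0,0,0],[0,0,3],1],
    [[0,0,0],[0,0,2],1],
    [[0,0,0],[0,0,2],1],
    [[0,0,0],[0,0,2],1],
    [[0,0,0],[0,0,0],1]
  ],
  "grip_force": 20
}}

```text
t: 6.95
tcp_pos: [0.4568, 0.0344, 0.1361]
tool_rot: [0.668, 0.744, 0.0, 0.0]
force: [0.3, -0.3, -0.6]
finger_gap: 0.363
gripper_force: 25.0
```

```bash
python3 -c "
from h import *
to([.456,.034,.062],6)"
```

```text
t 6.95 tcp [456.8  34.4 136.1] yaw_y 6.21 z [ 3.e-04 -2.e-04 -1.e+00] F [ 0.3 -0.3 -0.6] T [-0.07 -0.14  0.04] gap 0.363 gf 25.0
 shift [-0.3 -0.9 74.1]
 turn [0.01 0.01 0.21]
```

Call:
{"op": "play_rows", "data": {
  "rows": [
    [[0,0,0],[0,0,2],1],
    [[0,0,0],[0,0,2],1],
    [[0,0,0],[0,0,2],1],
    [[0,0,0],[0,0,2],1],
    [[0,0,0],[0,0,2],1],
    [[0,0,0],[0,0,2],1],
    [[0,0,0],[0,0,0],1]
  ]
}}

```text
t: 7.53
tcp_pos: [0.4569, 0.0344, 0.124]
tool_rot: [0.668, 0.744, 0.0, 0.0]
force: [1.5, -0.8, -1.2]
finger_gap: 0.361
gripper_force: 25.0
```

```bash
python3 m.py b|head -4; python3 m2.py b .09
```

```text
t 7.53 tcp [456.9  34.4 124. ] yaw_y 6.20 z [ 3.e-04 -1.e-04 -1.e+00] F [ 1.5 -0.8 -1.2] T [-0.13 -0.23  0.04] gap 0.361 gf 25.0
 shift [ -0.3  -0.9 -41. ]
 turn [0.01 0.01 0.2 ]
blue 131 [0.435 0.015 0.097] [0.472 0.046 0.162]
vert line u [[292.58, 226.39], [292.63, 216.53], [292.68, 206.48], [292.65, 213.21], [292.7, 203.09]]
sleeve low 39 lat mid 0.4 mean -0.8 width 23.9 depth axis median 0.3 sd 2.3
post 123 lat mid -1.0 mean 0.2 width 26.7 depth axis median -0.9 sd 3.6
dv [0.75405491 0.65681139] n [-0.65681139  0.75405491]
```

View pics/bscene.png

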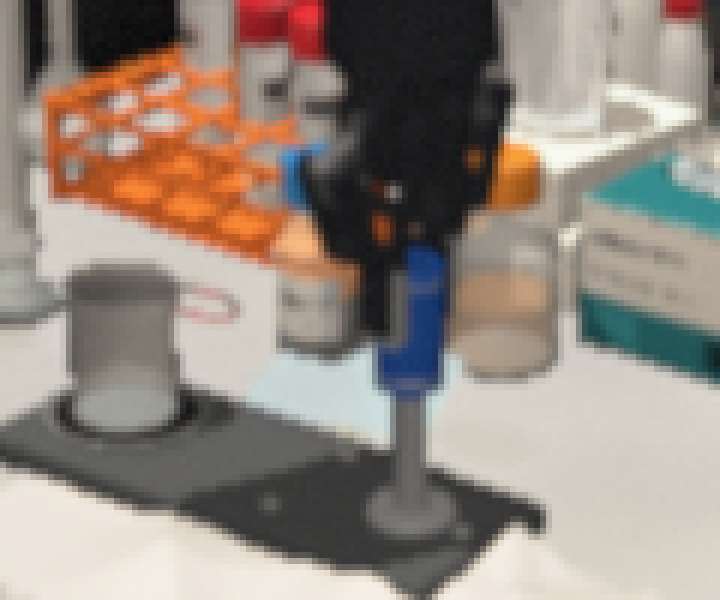

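The crop shows the sleeve's lower end at (408,395), threaded on the post, with only light force. I'll carry on down.

Call:
{"op": "play_rows", "data": {
  "rows": [
    [[0,0,0],[0,0,4],1],
    [[0,0,0],[0,0,5],1],
    [[0,0,0],[0,0,5],1],
    [[0,0,0],[0,0,6],1],
    [[0,0,0],[0,0,6],1],
    [[0,0,0],[0,0,6],1],
    [[0,0,0],[0,0,6],1],
    [[0,0,0],[0,0,5],1],
    [[0,0,0],[0,0,5],1],
    [[0,0,0],[0,0,4],1],
    [[0,0,0],[0,0,3],1],
    [[0,0,0],[0,0,1],1]
  ]
}}

```text
t: 8.63
tcp_pos: [0.457, 0.0344, 0.0679]
tool_rot: [0.668, 0.744, 0.0, 0.0]
force: [2.6, -2.4, 1.3]
finger_gap: 0.36
gripper_force: 25.2
```

Call:
{"op": "play_rows", "data": {
  "rows": [
    [[0,0,0],[0,0,1],1],
    [[0,0,0],[0,0,1],1],
    [[0,0,0],[0,0,1],1],
    [[0,0,0],[0,0,1],1],
    [[0,0,0],[0,0,0.5],1],
    [[0,0,0],[0,0,0],1]
  ]
}}

```text
t: 9.13
tcp_pos: [0.4571, 0.0344, 0.0639]
tool_rot: [0.668, 0.744, 0.0, 0.0]
force: [2.9, -2.3, 0.4]
finger_gap: 0.359
gripper_force: 25.1
```

Call:
{"op": "play_rows", "data": {
  "rows": [
    [[0,0,0],[0,0,1],1],
    [[0,0,0],[0,0,1],1],
    [[0,0,0],[0,0,1],1],
    [[0,0,0],[0,0,0],1]
  ]
}}

```text
t: 9.47
tcp_pos: [0.4573, 0.0344, 0.0627]
tool_rot: [0.668, 0.745, 0.001, 0.001]
force: [0.8, -2.4, 20.4]
finger_gap: 0.364
gripper_force: 26.3
```

Call:
{"op": "play_rows", "data": {
  "rows": [
    [[0,0,0],[0,0,0.5],1],
    [[0,0,0],[0,0,0.5],1],
    [[0,0,0],[0,0,0],1]
  ]
}}

```text
t: 9.72
tcp_pos: [0.4573, 0.0344, 0.0626]
tool_rot: [0.667, 0.745, 0.001, 0.001]
force: [-1.5, -1.9, 29.8]
finger_gap: 0.361
gripper_force: 27.1
```

Call:
{"op": "play_rows", "data": {
  "rows": [
    [[0,0,0],[0,0,-1.5],1],
    [[0,0,0],[0,0,0],0.8],
    [[0,0,0],[0,0,0],0.5],
    [[0,0,0],[0,0,0],0.2],
    [[0,0,0],[0,0,0],0],
    [[0,0,0],[0,0,0],0],
    [[0,0,0],[0,0,0],0],
    [[0,0,0],[0,0,0],0]
  ]
}}

```text
t: 10.38
tcp_pos: [0.456, 0.0347, 0.0609]
tool_rot: [0.668, 0.744, -0.0, -0.001]
force: [0.5, 0.3, -0.5]
finger_gap: 1.001
gripper_force: 0.0
```

Call:
{"op": "play_rows", "data": {
  "rows": [
    [[0,0,0],[0,0,-10],0],
    [[0,0,0],[0,0,-20],0],
    [[0,0,0],[0,0,-25],0],
    [[0,0,0],[0,0,-25],0],
    [[0,0,0],[0,0,-25],0],
    [[0,0,0],[0,0,-25],0],
    [[0,0,0],[0,0,-10],0],
    [[0,0,0],[0,0,0],0]
  ]
}}

```text
t: 11.05
tcp_pos: [0.4581, 0.0344, 0.2036]
tool_rot: [0.668, 0.744, 0.002, 0.002]
force: [0.0, -0.3, 0.1]
finger_gap: 1.0
gripper_force: 0.0
```

```bash
python3 m.py c|head -3; python3 -c "
from h import *
to([.4755,-.3558,.2],-104)
S=np.load('pics/scenec.npz');p,d=S['p'],S['d'];hsv=cv2.cvtColor(p,cv2.COLOR_RGB2HSV)
roi=np.zeros(d.shape,bool); roi[130:260,225:345]=1
P,u,v=cloud('scene',d,roi);h,s,_=hsv[v,u].T.astype(int)
m=(np.hypot(P[:,0]-.456,P[:,1]-.034)<.03)&(h>100)&(h<130)&(s>130);print(m.sum(),P[m].min(0),P[m].max(0))"
```

```text
t 11.05 tcp [458.1  34.4 203.6] yaw_y 6.21 z [ 5.5e-03 -9.0e-04 -1.0e+00] F [ 0.  -0.3  0.1] T [ 0.05  0.01 -0.09] gap 1.000 gf 0.0
 shift [-0.1 -2.3 38.6]
 turn [0.31 0.08 0.21]
t 11.15 tcp [456.3  34.6 201.1] yaw_y 6.20 z [-2.e-04  1.e-04 -1.e+00] F [-0.5  0.3 -0.2] T [ 0.04 -0.06 -0.04] gap 0.997 gf 0.0
 shift [-390.2  -23.1    1.1]
 turn [-1.000e-02  1.000e-02  1.102e+02]
157 [0.43828647 0.01568162 0.03228748] [0.4616647  0.04605141 0.08819208]
```

View pics/cscene.png

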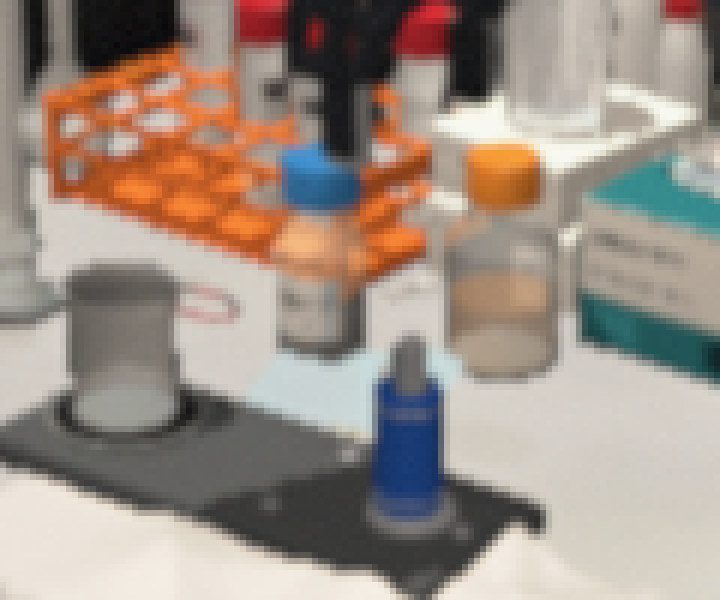

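The sleeve is released and home: its top is at 88 mm and its foot sits on the seat at (408,515). Next, the arm.

Call:
{"op": "play_rows", "data": {
  "rows": [
    [[0,0,0],[-35.5,-2.1,0],0],
    [[0,0,0],[-35.5,-2.1,0],0],
    [[0,0,0],[-35.5,-2.1,0],0],
    [[0,0,0],[-35.5,-2.1,0],0],
    [[0,0,0],[-35.5,-2.1,0],0],
    [[0,0,0],[-35.5,-2.1,0],0],
    [[0,0,0],[-35.5,-2.1,0],0],
    [[0,0,0],[-35.5,-2.1,0],0],
    [[0,0,0],[-35.5,-2.1,0],0],
    [[0,0,0],[-35.5,-2.1,0],0],
    [[0,0,0],[-35.5,-2.1,0],0]
  ]
}}

```text
t: 12.07
tcp_pos: [0.4747, -0.3571, 0.1988]
tool_rot: [0.668, 0.744, 0.0, -0.002]
force: [0.1, -0.2, 0.4]
finger_gap: 0.996
gripper_force: 0.0
```

Call:
{"op": "play_rows", "data": {
  "rows": [
    [[0,0,6.9],[0,0,0],0],
    [[0,0,6.9],[0,0,0],0],
    [[0,0,6.9],[0,0,0],0],
    [[0,0,6.9],[0,0,0],0],
    [[0,0,6.9],[0,0,0],0],
    [[0,0,6.9],[0,0,0],0],
    [[0,0,6.9],[0,0,0],0],
    [[0,0,6.9],[0,0,0],0]
  ]
}}

```text
t: 12.73
tcp_pos: [0.4749, -0.3553, 0.1988]
tool_rot: [0.938, 0.347, -0.001, -0.002]
force: [0.3, -0.2, 0.0]
finger_gap: 0.996
gripper_force: 0.0
```

Call:
{"op": "play_rows", "data": {
  "rows": [
    [[0,0,6.9],[0,0,0],0],
    [[0,0,6.9],[0,0,0],0],
    [[0,0,6.9],[0,0,0],0],
    [[0,0,6.9],[0,0,0],0],
    [[0,0,6.9],[0,0,0],0],
    [[0,0,6.9],[0,0,0],0],
    [[0,0,6.9],[0,0,0],0],
    [[0,0,6.9],[0,0,0],0],
    [[0,0,0],[0,0,0],0]
  ]
}}

```text
t: 13.48
tcp_pos: [0.475, -0.3553, 0.1989]
tool_rot: [0.992, -0.125, -0.002, -0.001]
force: [-0.2, 0.1, 0.2]
finger_gap: 0.998
gripper_force: 0.0
```

```bash
cat > m3.py <<'E'
from h import *
# arm pose using top camera is occluded: scene silhouettes + earlier fits
p,d=snapshot('scene'); roi=np.zeros(d.shape,bool); roi[250:315,385:480]=1
to([.4755,-.3558,.2],-104)
P,u,v=cloud('scene',d,roi)
k=(P[:,2]>.0295)&(P[:,2]<.037); q=P[k][:,:2]
def circ(q,c,r):  # robust mid of disc extents along rotated axes
    for _ in range(5):
        a=[((s.min()+s.max())/2) for s in [(q@[np.cos(t),np.sin(t)]) for t in (np.radians(-14),np.radians(76))]]
    c=np.array([np.cos(np.radians(-14))*a[0]-np.sin(np.radians(-14))*a[1],np.sin(np.radians(-14))*a[0]+np.cos(np.radians(-14))*a[1]]); return c
h=q[q[:,0]<.452]; e=q[q[:,0]>.568]
print('hub mid',circ(h,0,0).round(4),'mean',h.mean(0).round(4),len(h),'head',circ(e,0,0).round(4),e.mean(0).round(4),len(e))
b=q[(q[:,0]>.47)&(q[:,0]<.55)]; f=np.polyfit(b[:,0],b[:,1],1); print('bar angle',np.degrees(np.arctan(f[0])),'y at .4755',np.polyval(f,.4755), 'y at .4278',np.polyval(f,.4278))
b=P[(P[:,2]>.031)&(P[:,0]>.47)&(P[:,0]<.55)]; print('bar top',np.median(b[:,2]))
E
python3 m3.py
```

```text
t 13.53 tcp [ 475.1 -355.4  199.2] yaw_y -104.06 z [-0.0028  0.003  -1.    ] F [-0.1  0.1 -0.2] T [-0.01  0.03  0.04] gap 1.001 gf 0.0
 shift [ 0.5  0.3 -0.8]
 turn [-0.13  0.2  -0.06]
hub mid [ 0.4327 -0.3476] mean [ 0.4299 -0.3482] 135 head [ 0.59   -0.3852] [ 0.5925 -0.3858] 88
bar angle -13.360599857528571 y at .4755 -0.3583816343664557 y at .4278 -0.34705254892045534
bar top 0.03267502641971132
```

Call:
{"op": "play_rows", "data": {
  "rows": [
    [[-0.13,0.2,0.2],[3.7,0.3,0],0],
    [[0,0,0],[0,0,25],0],
    [[0,0,0],[0,0,25],0],
    [[0,0,0],[0,0,25],0],
    [[0,0,0],[0,0,25],0],
    [[0,0,0],[0,0,25],0],
    [[0,0,0],[0,0,25],0],
    [[0,0,0],[0,0,14],0],
    [[0,0,0],[0,0,10],0],
    [[0,0,0],[0,0,6],0],
    [[0,0,0],[0,0,3],0],
    [[0,0,0],[0,0,0],0]
  ]
}}

```text
t: 14.53
tcp_pos: [0.4801, -0.358, 0.0181]
tool_rot: [0.992, -0.125, 0.002, 0.001]
force: [-0.0, -1.0, -0.5]
finger_gap: 0.996
gripper_force: 0.0
```

```bash
python3 -c "
from h import *
to([.4785,-.3566,.015],-104)"
```

```text
t 14.53 tcp [ 480.1 -358.    18.1] yaw_y -104.37 z [ 0.0028 -0.003  -1.    ] F [-0.  -1.  -0.5] T [-0.06 -0.04  0.04] gap 0.996 gf 0.0
 shift [-1.9 -1.   3.1]
 turn [ 0.13 -0.2  -0.37]
```

Call:
{"op": "play_rows", "data": {
  "rows": [
    [[0.1,-0.15,0],[-1,0,2.5],0],
    [[0,0,0],[0,0,0],0.4],
    [[0,0,0],[0,0,0],0.6],
    [[0,0,0],[0,0,0],0.75],
    [[0,0,0],[0,0,0],0.85],
    [[0,0,0],[0,0,0],1],
    [[0,0,0],[0,0,0],1],
    [[0,0,0],[0,0,0],1],
    [[0,0,0],[0,0,0],1],
    [[0,0,0],[0,0,0],1]
  ],
  "grip_force": 70
}}

```text
t: 15.37
tcp_pos: [0.4791, -0.3578, 0.0163]
tool_rot: [0.992, -0.125, 0.001, 0.0]
force: [-1.5, 1.2, 4.9]
finger_gap: 0.144
gripper_force: 69.5
```

Call:
{"op": "play_rows", "data": {
  "rows": [
    [[0,0,0],[0,0,0],1],
    [[0,0,0],[0,0,-2],1],
    [[0,0,0],[0,0,-3],1],
    [[0,0,0],[0,0,-5],1],
    [[0,0,0],[0,0,-8],1],
    [[0,0,0],[0,0,-8],1],
    [[0,0,0],[0,0,-4],1],
    [[0,0,0],[0,0,0],1],
    [[0,0,0],[0,0,0],1]
  ],
  "grip_force": 100
}}

```text
t: 16.12
tcp_pos: [0.4792, -0.3579, 0.0464]
tool_rot: [0.992, -0.125, 0.001, 0.001]
force: [0.4, -0.7, -4.9]
finger_gap: 0.139
gripper_force: 97.6
```

```bash
cat > m4.py <<'E'
from h import *
import sys
tag=sys.argv[1]; b=[int(x) for x in sys.argv[2].split(',')]
to(yawy=0)
p,d=snapshot('scene'); np.savez(f'pics/scene{tag}.npz',p=p,d=d)
s=sense();M=R.from_quat(s['tool_rot']).as_matrix()
roi=np.zeros(d.shape,bool); roi[b[1]:b[3],b[0]:b[2]]=1
P,u,v=cloud('scene',d,roi); L=(P-s['tcp_pos'])@M*1000  # tool coords
k=(abs(L[:,1])<26)&(L[:,0]>-110)&(L[:,0]<150)&(L[:,2]>-22)&(L[:,2]<22)
L=L[k]
print('tool x range',np.percentile(L[:,0],[.5,99.5]).round(1))
for a in range(-105,150,10):
    m=(L[:,0]>=a)&(L[:,0]<a+10)
    if m.sum()>2: print(a,m.sum(),'y %.1f %.1f'%(L[m,1].min(),L[m,1].max()),'z top %.1f'%np.percentile(L[m,2],10),'bot %.1f'%np.percentile(L[m,2],95))
cv2.imwrite(f'pics/{tag}.png',cv2.resize(p[b[1]:b[3],b[0]:b[2]],None,fx=5,fy=5,interpolation=3)[:,:,::-1])
E
python3 m4.py d 380,235,500,320
```

```text
t 16.12 tcp [ 479.2 -357.9   46.4] yaw_y -104.40 z [ 0.0015 -0.0016 -1.    ] F [ 0.4 -0.7 -4.9] T [-0.03  0.04 -0.02] gap 0.139 gf 97.6
 turn [ 1.400e-01 -1.000e-02 -1.044e+02]
tool x range [-94.5 135.7]
-105 3 y 0.7 5.2 z top -4.2 bot 2.1
-95 51 y -5.6 12.1 z top -8.8 bot 5.1
-85 10 y 2.8 9.9 z top -9.4 bot -0.2
-75 55 y -6.8 14.2 z top -15.6 bot 13.3
-65 119 y -14.0 19.7 z top -17.6 bot 13.2
-55 75 y -16.1 20.6 z top -18.3 bot 11.5
-45 63 y -13.9 19.2 z top -18.1 bot 7.8
-35 26 y -7.4 11.9 z top -18.3 bot 2.1
-25 29 y -6.4 10.8 z top -16.5 bot -0.9
-15 99 y -18.5 20.7 z top -19.9 bot 2.7
-5 36 y -7.0 21.6 z top -21.0 bot 7.1
5 7 y -8.1 19.0 z top -20.8 bot -1.8
25 4 y 6.4 8.1 z top -6.2 bot -4.9
35 6 y 4.1 8.3 z top -6.6 bot -1.4
55 9 y 4.7 7.9 z top -8.6 bot -0.7
65 9 y 4.6 8.2 z top -11.4 bot -3.2
75 13 y 4.7 8.4 z top -12.1 bot -3.0
85 19 y 4.6 10.7 z top -15.6 bot 0.3
95 51 y -5.4 16.0 z top -17.1 bot 13.6
105 50 y -4.5 20.7 z top -16.1 bot 13.1
115 69 y -17.0 21.5 z top -16.6 bot 14.1
125 43 y -19.8 19.6 z top -17.5 bot 10.6
135 9 y -15.0 14.1 z top -16.8 bot -9.7
```

View pics/d.png

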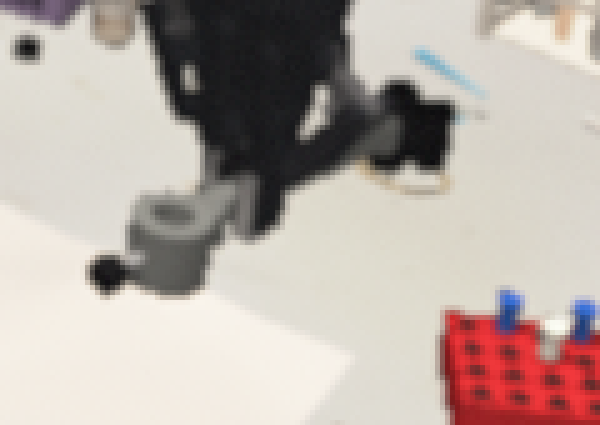

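The arm is lifted and level; the hub bore is at crop (172,213), which is scene pixel (414.4,277.6).

Call:
{"op": "play_rows", "data": {
  "rows": [
    [[0,0,0],[0,0,-8],1],
    [[0,0,0],[0,0,-16],1],
    [[0,0,0],[0,0,-22],1],
    [[0,0,0],[0,0,-22],1],
    [[0,0,0],[0,0,-22],1],
    [[0,0,0],[0,0,-22],1],
    [[0,0,0],[0,0,-22],1],
    [[0,0,0],[0,0,-22],1],
    [[0,0,0],[0,0,-22],1],
    [[0,0,0],[0,0,-14],1],
    [[0,0,0],[0,0,-8],1],
    [[0,0,0],[0,0,0],1]
  ]
}}

```text
t: 17.17
tcp_pos: [0.4793, -0.358, 0.2479]
tool_rot: [0.992, -0.125, 0.002, 0.002]
force: [0.7, -1.0, -4.8]
finger_gap: 0.144
gripper_force: 97.8
```

Run:
```python
from h import *
s=np.array([.4792,-.3579,.0464])
for uv in((414.4,277.6),(414.8,277.4)):
    X=onplane('scene',*uv,.0641)[0]; a=np.radians(-14.4); x=np.array([np.cos(a),np.sin(a)]); y=np.array([np.sin(a),-np.cos(a)])
    print(X, 'tool x',(X[:2]-s[:2])@x*1000,'tool y',(X[:2]-s[:2])@y*1000)
to([.4528,.0867,.25],4.6)
```

```text
[ 0.43158857 -0.34796112  0.0641    ] tool x -48.58732341359518 tool y 2.213851141371126
[ 0.43289403 -0.34826022  0.0641    ] tool x -47.24850066813071 tool y 2.1788995597259024
t 17.17 tcp [ 479.3 -358.   247.9] yaw_y -104.39 z [ 0.0033 -0.0035 -1.    ] F [ 0.7 -1.  -4.8] T [-0.01 -0.03  0.  ] gap 0.144 gf 97.8
 shift [-136.2 -424.2   -3.7]
 turn [ 3.2000e-01 -2.0000e-02 -1.0899e+02]
```

Call:
{"op": "play_rows", "data": {
  "rows": [
    [[0,0,-3],[0,0,0],1],
    [[0,0,-5],[0,0,0],1],
    [[0,0,-6],[0,0,0],1],
    [[0,0,-6],[0,0,0],1],
    [[0,0,-6],[0,0,0],1],
    [[0,0,-6],[0,0,0],1],
    [[0,0,-6],[0,0,0],1],
    [[0,0,-6],[0,0,0],1],
    [[0,0,-6],[0,0,0],1],
    [[0,0,-6],[0,0,0],1]
  ]
}}

```text
t: 18.0
tcp_pos: [0.4779, -0.3566, 0.2439]
tool_rot: [0.934, 0.358, -0.001, -0.001]
force: [-0.2, 0.3, -5.0]
finger_gap: 0.141
gripper_force: 97.6
```

Call:
{"op": "play_rows", "data": {
  "rows": [
    [[0,0,-6],[0,0,0],1],
    [[0,0,-6],[0,0,0],1],
    [[0,0,-6],[0,0,0],1],
    [[0,0,-6],[0,0,0],1],
    [[0,0,-6],[0,0,0],1],
    [[0,0,-6],[0,0,0],1],
    [[0,0,-6],[0,0,0],1],
    [[0,0,-6],[0,0,0],1],
    [[0,0,-3],[0,0,0],1],
    [[0,0,-2],[0,0,0],1],
    [[0,0,0],[0,0,0],1],
    [[0,0,0],[0,0,0],1]
  ]
}}

```text
t: 19.0
tcp_pos: [0.4782, -0.3569, 0.2444]
tool_rot: [0.678, 0.735, 0.0, -0.001]
force: [0.0, 0.3, -5.1]
finger_gap: 0.143
gripper_force: 97.7
```

```bash
python3 -c "
from h import *
to([.453,.0844,.25],4.6)"
```

```text
t 19.00 tcp [ 478.2 -356.9  244.4] yaw_y 4.55 z [-0.0013  0.0014 -1.    ] F [ 0.   0.3 -5.1] T [ 0.02  0.01 -0.02] gap 0.143 gf 97.7
 shift [441.9   9.9  -4.9]
 turn [-0.07 -0.09 -0.05]
```

Call:
{"op": "play_rows", "data": {
  "rows": [
    [[0,0,0],[8,0,0],1],
    [[0,0,0],[16,0,0],1],
    [[0,0,0],[24,0,0],1],
    [[0,0,0],[28,1,0],1],
    [[0,0,0],[28,1,0],1],
    [[0,0,0],[28,1,0],1],
    [[0,0,0],[28,1,0],1],
    [[0,0,0],[28,1,0],1],
    [[0,0,0],[28,1,0],1],
    [[0,0,0],[28,1,0],1],
    [[0,0,0],[28,1,0],1],
    [[0,0,0],[28,1,0],1]
  ]
}}

```text
t: 20.0
tcp_pos: [0.4629, -0.0559, 0.2456]
tool_rot: [0.678, 0.735, 0.0, 0.0]
force: [0.0, 0.2, -4.9]
finger_gap: 0.141
gripper_force: 97.7
```

Call:
{"op": "play_rows", "data": {
  "rows": [
    [[0,0,0],[28,1,0],1],
    [[0,0,0],[28,0,0],1],
    [[0,0,0],[28,0,0],1],
    [[0,0,0],[22,0,0],1],
    [[0,0,0],[16,0,0],1],
    [[0,0,0],[12,0,0],1],
    [[0,0,0],[8,0,0],1],
    [[0,0,0],[0,0,0],1],
    [[0,0,0],[0,0,0],1],
    [[0,0,0],[0,0,0],1]
  ]
}}

```text
t: 20.83
tcp_pos: [0.4534, 0.0833, 0.2455]
tool_rot: [0.678, 0.735, -0.0, 0.001]
force: [-0.0, -0.4, -2.7]
finger_gap: 0.144
gripper_force: 97.7
```

```bash
python3 m4.py e 215,130,335,250; python3 -c "
from h import *
to([.453,.0844,.155],4.6)"
```

```text
t 20.83 tcp [453.4  83.3 245.5] yaw_y 4.58 z [ 9.0e-04 -1.2e-03 -1.0e+00] F [-0.  -0.4 -2.7] T [-0.05 -0.02  0.06] gap 0.144 gf 97.7
 turn [0.05 0.07 4.58]
tool x range [-92.8 136.5]
-95 34 y -11.8 7.7 z top -7.0 bot 5.9
-85 10 y -9.2 2.7 z top -7.8 bot 5.6
-75 26 y -11.3 3.0 z top -9.7 bot 11.8
-65 94 y -22.9 9.0 z top -15.9 bot 14.2
-55 58 y -23.2 13.1 z top -16.5 bot 13.1
-45 51 y -22.4 17.8 z top -16.6 bot 13.9
-35 23 y -15.8 11.9 z top -15.5 bot 6.5
-25 31 y -15.1 3.0 z top -15.1 bot 3.8
-15 69 y -24.8 19.0 z top -20.4 bot 5.2
-5 40 y -24.0 19.4 z top -19.4 bot 8.8
5 11 y -21.7 -12.4 z top -19.1 bot 7.5
15 13 y -12.0 -3.6 z top -15.7 bot -1.3
25 21 y -11.0 1.4 z top -15.4 bot -2.0
35 17 y -11.9 -2.1 z top -15.0 bot -1.6
45 24 y -10.9 3.0 z top -15.3 bot -2.3
55 18 y -12.5 0.8 z top -15.0 bot -2.3
65 21 y -11.7 2.1 z top -14.4 bot -0.5
75 22 y -12.1 2.6 z top -15.8 bot -2.3
85 20 y -11.1 0.3 z top -14.9 bot -1.7
95 48 y -19.0 4.8 z top -15.3 bot 15.1
105 52 y -24.3 4.8 z top -14.2 bot 14.1
115 51 y -25.2 10.1 z top -15.4 bot 15.5
125 39 y -24.3 16.0 z top -15.4 bot 14.6
135 9 y -19.6 6.9 z top -15.1 bot 4.8
t 20.88 tcp [453.5  83.1 245.5] yaw_y 4.55 z [ 9.0e-04 -1.1e-03 -1.0e+00] F [ 0.4 -0.7 -4.1] T [-0.   -0.01 -0.05] gap 0.142 gf 97.7
 shift [ 1.4 -0.4 90.5]
 turn [ 0.05  0.07 -0.05]
```

View pics/e.png

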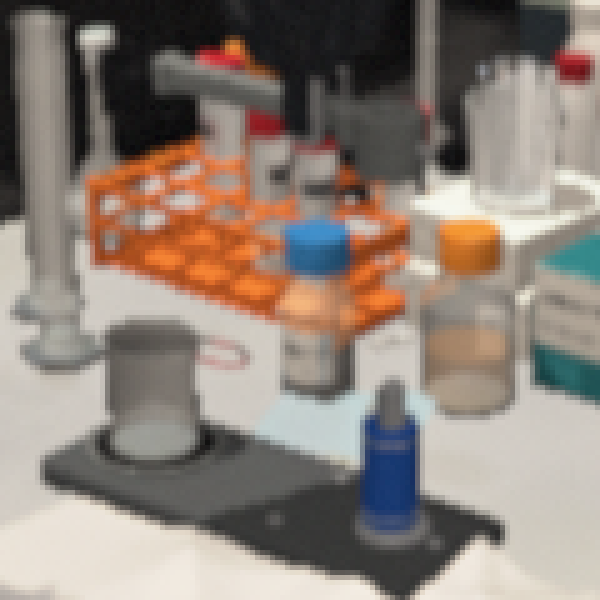

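Call:
{"op": "play_rows", "data": {
  "rows": [
    [[0,0,0],[0,0,6],1],
    [[0,0,0],[0,0,12],1],
    [[0,0,0],[0,0,14],1],
    [[0,0,0],[0,0,14],1],
    [[0,0,0],[0,0,14],1],
    [[0,0,0],[0,0,10],1],
    [[0,0,0],[0,0,6],1],
    [[0,0,0],[0,0,4],1],
    [[0,0,0],[0,0,0],1],
    [[0,0,0],[0,0,0],1]
  ]
}}

```text
t: 21.72
tcp_pos: [0.4537, 0.0835, 0.1656]
tool_rot: [0.678, 0.735, 0.0, 0.001]
force: [0.2, -0.8, -4.7]
finger_gap: 0.141
gripper_force: 97.7
```

```bash
python3 m4.py f 215,130,335,250 | head -2
cat > m5.py <<'E'
from h import *
import sys
p,d=(np.load(f'pics/scene{sys.argv[1]}.npz')[k] for k in 'pd'); s=sense(); und=s['tcp_pos'][2]-.0163
roi=np.zeros(d.shape,bool); roi[130:250,200:345]=1
P,u,v=cloud('scene',d,roi)
c=np.array(get_calibration('scene')['xyz']); dv=np.array([.4565,.0343])-c[:2]; dv/=np.linalg.norm(dv); n=np.array([-dv[1],dv[0]])
def f(nm,o,m,r):
    q=(P[m][:,:2]-o)*1000;a=q@dv;b=q@n
    rows=[((b[v[m]==y].min()+b[v[m]==y].max())/2,np.ptp(b[v[m]==y])) for y in np.unique(v[m]) if (v[m]==y).sum()>2]
    rows=np.array(rows); w=np.median(rows[:,1]); mid=np.median(rows[rows[:,1]>w-3][:,0])
    k=abs(b-mid)<r*.75; ax=np.median(a[k]+np.sqrt(r*r-(b[k]-mid)**2))
    print(nm,m.sum(),'lat %.1f width %.1f depth %.1f'%(mid,w,ax),'->',(o+(mid*n+ax*dv)/1000).round(4))
po=np.array([.4565,.0343]); bar=np.array([-.08,.997]); hd=po+.17*bar
near=lambda o,r:np.hypot(P[:,0]-o[0],P[:,1]-o[1])<r
f('post',po,near(po,.014)&(P[:,2]>.093)&(P[:,2]<.106),8)
f('sleeve',po,near(po,.022)&(P[:,2]>.035)&(P[:,2]<.083),16)
f('hub',po,near(po,.026)&(P[:,2]>und+.003)&(P[:,2]<und+.016),19)
f('head',hd,near(hd,.032)&(P[:,2]>und+.003)&(P[:,2]<und+.03),21.5)
f('beaker',hd,near(hd,.04)&(P[:,2]>.04)&(P[:,2]<.085),30)
h=near(po,.026)&(P[:,2]>und-.01); print('und exp',und,'hub z',P[h][:,2].min(),P[h][:,2].max())
E
python3 m5.py f; python3 -c "
from h import *
to([.453,.0844,.150],4.6)"
```

```text
t 21.72 tcp [453.7  83.5 165.6] yaw_y 4.58 z [ 1.e-03 -8.e-04 -1.e+00] F [ 0.2 -0.8 -4.7] T [ 0.02  0.03 -0.04] gap 0.141 gf 97.7
 turn [0.06 0.05 4.58]
post 27 lat 0.5 width 13.3 depth 0.4 -> [0.4564 0.035 ]
sleeve 187 lat 0.3 width 29.7 depth 0.1 -> [0.4564 0.0346]
hub 66 lat 0.7 width 31.3 depth 2.1 -> [0.4576 0.0362]
head 147 lat 0.8 width 37.1 depth 1.8 -> [0.4438 0.2055]
beaker 343 lat 0.5 width 48.3 depth 5.3 -> [0.4465 0.2077]
und exp 0.14954986667291104 hub z 0.14849973761982393 0.3202795060596833
t 21.77 tcp [453.9  83.6 165.8] yaw_y 4.59 z [ 1.8e-03 -8.0e-04 -1.0e+00] F [-0.1  0.1 -4.4] T [ 0.04  0.04 -0.01] gap 0.143 gf 97.7
 shift [ 0.9 -0.8 15.8]
 turn [ 0.1   0.05 -0.01]
```

View pics/f.png

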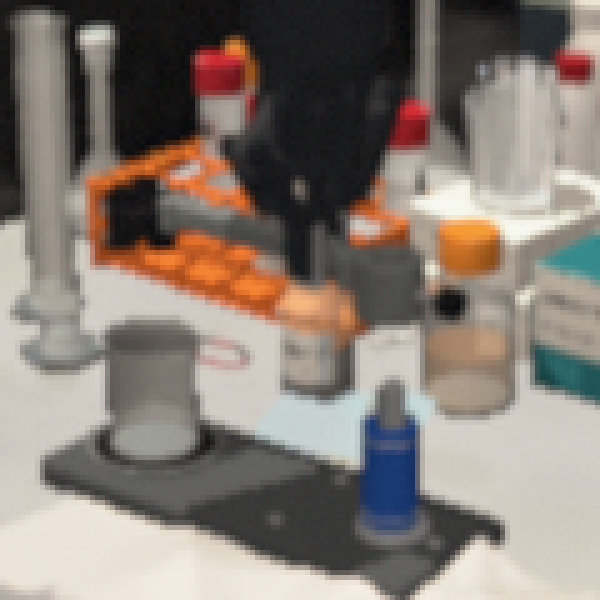

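The hub's lower edge spans (358–427) and its middle, 392, is over the post at 392. The head is above the beaker. A fine trim and the last descent remain.

Call:
{"op": "play_rows", "data": {
  "rows": [
    [[0,0,0],[-1.1,-1,3],1],
    [[0,0,0],[0,0,4],1],
    [[0,0,0],[0,0,4],1],
    [[0,0,0],[0,0,2.5],1],
    [[0,0,0],[0,0,1.5],1],
    [[0,0,0],[0,0,0],1],
    [[0,0,0],[0,0,0],1],
    [[0,0,0],[0,0,0],1],
    [[0,0,0],[0,0,0],1],
    [[0,0,0],[0,0,0],1],
    [[0,0,0],[0,0,0],1],
    [[0,0,0],[0,0,0],1]
  ]
}}

```text
t: 22.77
tcp_pos: [0.4525, 0.0826, 0.1506]
tool_rot: [0.678, 0.735, 0.0, 0.001]
force: [0.2, -0.0, -5.2]
finger_gap: 0.142
gripper_force: 97.7
```

```bash
python3 m4.py g 215,130,335,250; python3 m5.py g; python3 m4.py g2 215,130,335,250 | head -1; python3 m5.py g2
```

```text
t 22.77 tcp [452.5  82.6 150.6] yaw_y 4.60 z [ 1.e-03 -7.e-04 -1.e+00] F [ 0.2 -0.  -5.2] T [ 0.03  0.01 -0.  ] gap 0.142 gf 97.7
 turn [0.05 0.04 4.6 ]
tool x range [-93.8 135.4]
-95 31 y -14.8 6.7 z top -8.0 bot 5.0
-85 12 y -8.6 0.9 z top -7.7 bot 5.5
-75 23 y -12.9 4.9 z top -11.8 bot 12.1
-65 94 y -22.2 10.4 z top -16.2 bot 15.1
-55 53 y -25.3 16.3 z top -16.6 bot 15.0
-45 49 y -21.6 14.6 z top -17.0 bot 11.0
-35 19 y -13.0 0.4 z top -16.7 bot 3.1
-25 26 y -13.1 4.6 z top -15.3 bot 2.2
-15 64 y -24.6 13.1 z top -20.4 bot 2.9
-5 39 y -23.4 20.4 z top -18.4 bot 9.7
5 7 y -19.1 -12.4 z top -21.5 bot 8.3
15 16 y -9.9 -3.9 z top -15.3 bot -2.6
25 19 y -11.9 -0.2 z top -16.1 bot -2.1
35 20 y -10.0 6.5 z top -15.6 bot -2.5
45 22 y -10.9 0.3 z top -15.4 bot -1.8
55 19 y -10.9 2.5 z top -15.1 bot -3.8
65 19 y -12.1 3.4 z top -14.8 bot -1.8
75 20 y -12.6 0.3 z top -15.9 bot -2.0
85 23 y -12.8 2.3 z top -15.5 bot -0.7
95 45 y -20.2 6.8 z top -15.3 bot 13.8
105 41 y -24.4 5.2 z top -14.4 bot 14.8
115 51 y -25.1 8.4 z top -15.4 bot 15.6
125 42 y -25.2 15.5 z top -16.3 bot 13.7
135 5 y -14.9 
[... 174 characters left out ...]
.4 -> [0.4554 0.0351]
head 136 lat 1.7 width 37.1 depth 0.4 -> [0.4421 0.2053]
beaker 333 lat 0.5 width 48.1 depth 5.1 -> [0.4464 0.2075]
und exp 0.13423168152794762 hub z 0.1328529763329076 0.3192392356124647
t 22.82 tcp [452.5  82.6 150.5] yaw_y 4.60 z [ 8.e-04 -7.e-04 -1.e+00] F [-0.9 -0.9 -4.7] T [ 0.   -0.01 -0.02] gap 0.143 gf 97.7
post 26 lat 0.5 width 13.3 depth 0.3 -> [0.4564 0.0349]
sleeve 186 lat 0.3 width 29.7 depth 0.6 -> [0.4567 0.0349]
hub 64 lat 0.7 width 32.7 depth -0.4 -> [0.4557 0.0345]
head 136 lat 1.5 width 36.9 depth 0.7 -> [0.4424 0.2054]
beaker 333 lat 0.6 width 48.3 depth 5.1 -> [0.4463 0.2076]
und exp 0.13423018685318827 hub z 0.13279981301539667 0.32017319059421734
```

Call:
{"op": "play_rows", "data": {
  "rows": [
    [[0,0,0],[0,0.7,0.5],1],
    [[0,0,0],[0,0,0],1],
    [[0,0,0],[0,0,0],1],
    [[0,0,0],[0,0,0],1],
    [[0,0,0],[0,0,0],1],
    [[0,0,0],[0,0,0],1],
    [[0,0,0],[0,0,0],1],
    [[0,0,0],[0,0,0],1],
    [[0,0,0],[0,0,0],1],
    [[0,0,0],[0,0,0],1],
    [[0,0,0],[0,0,0],1],
    [[0,0,0],[0,0,0],1]
  ]
}}

```text
t: 23.87
tcp_pos: [0.4531, 0.0827, 0.15]
tool_rot: [0.678, 0.735, -0.0, 0.001]
force: [-0.6, -0.5, -5.7]
finger_gap: 0.141
gripper_force: 97.7
```

```bash
python3 m4.py i 215,130,335,250|head -1; python3 m5.py i; python3 -c "
from h import *
print(sense()['qd'].round(4)); print(sign_off())"
```

```text
t 23.87 tcp [453.1  82.7 150. ] yaw_y 4.60 z [ 7.e-04 -7.e-04 -1.e+00] F [-0.6 -0.5 -5.7] T [-0.01  0.01  0.03] gap 0.141 gf 97.7
post 28 lat 0.5 width 13.3 depth 0.1 -> [0.4562 0.0348]
sleeve 184 lat 0.3 width 29.7 depth 0.3 -> [0.4566 0.0347]
hub 64 lat 0.7 width 31.5 depth 0.8 -> [0.4567 0.0353]
head 145 lat 1.2 width 34.8 depth 2.0 -> [0.4436 0.206 ]
beaker 334 lat 0.7 width 48.0 depth 5.1 -> [0.4463 0.2077]
und exp 0.13367113014572907 hub z 0.1327073247532803 0.3201815199088624
[ 0.0009  0.0009 -0.0004  0.0005 -0.0002  0.0002]
the job is handed in; nothing more can be done
None
```

I handed the job in at about 24 s: the blue sleeve is released fully home on its seat, and the arm is held level and still, its bore within about 1 mm of the post's axis by camera, about 21 mm above the tip, with the head over the beaker.

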